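Push the last filter cassette home in the rack

TASK

One filter cassette lies loose on the counter in front of the low steel rack. Push it along the counter into the rack's one empty slot until it is fully home against the stop at the back, in line with the two cassettes already there. Only push it: it stays flat on the counter and is never lifted or tipped, and the two seated cassettes and the things standing around are left where they are.

Things in the scene. Friction and masses are not known exactly. Their poses are not given: they have to be found in the camera images.
- cassette: The loose filter cassette to push: a flat grey plastic frame with pleated paper, a plain box 110 mm long (its x), 96 mm wide (its y), 22 mm high, about 0.2 kg, square corners; it slides on the counter (friction varies). Origin: centre of its underside. At the start its x axis is within 28 degrees of the rack's x axis; either end may go in first.
- rack: Low slotted steel rack fixed to the counter, no floor: cassettes slide in on the counter. Origin: at counter height, middle of the middle slot. x points into the slots, from mouth to stop, y along the row. Three slots at y = -116, 0, +116 mm, 104 mm wide, between dividers 12 mm thick, 18 mm high, from x = -55 to +55 mm. A cassette that is home has its centre at x = 0, its near end at x = -55 mm.
- rack_mouth (a point): Point at counter height in the line of the divider tips, in front of the middle slot, at x = -75 mm of the rack. From here to x = -55 mm each divider is a wedge widening from 2 to 12 mm, which guides a cassette in.
- rack_stop (a point): Point at counter height on the near face of the rack's back stop (30 mm high, 8 mm thick, across all three slots), behind the middle slot, at x = +55 mm of the rack. Axes as the rack's.
- inlet: Flat perforated inlet plate of bare metal with twelve round dark holes (90 x 80 mm, no more than 1 mm high, does not obstruct) in the counter in the middle of the empty slot; which of the three slots that is varies. Origin: its centre at counter height, where the underside centre of the cassette belongs. Axes parallel to the rack's.
- seated_a: One of the two cassettes that are already home in the other two slots; same size and look as the loose one; loose bodies, leave alone. Origin: centre of its underside.
- seated_b: The other seated cassette; leave alone. Origin: centre of its underside.
- cap: Bystander: yellow cyclone cap, a cone on a disc, 72 mm across, 48 mm high. Origin: centre of its underside.
- saucer: Bystander: white ceramic saucer, 120 mm across, 18 mm high. Origin: centre of its underside.
- spudger: Bystander: black plastic spudger lying along its x, about 140 mm long, 12 mm wide, 6 mm high. Origin: about its middle, underside.
- bin: Bystander: transparent round dust bin, 100 mm across, 120 mm high, with a release latch on its -x side reaching 66 mm from the axis. Origin: centre of its underside.
Not all that is in view belongs to the job. What is shaped like the cassette but orange is not meant.

How it is judged:
At the end, for the whole second after the job is handed in: The loose cassette lies flat and at rest in the empty slot, its centre within 4 mm of home along the slot (against the stop), within 8 mm across it and square to the rack within 0.09 rad; the two seated cassettes are within 6 mm and the four bystanders within 15 mm of where they began (x of cassette in the frame of inlet between -0.004 and 0.004 m and y of cassette in the frame of inlet between -0.008 and 0.008 m and angle between the x axis of cassette and the x axis of rack, either way round below 0.09 rad and height (world z) of cassette below 0.004 m and angle between cassette's own z axis and vertical below 0.05 rad and linear speed of cassette below 0.01 m/s and distance of each of seated_a, seated_b from where it was at the start of the episode below 0.006 m and distance of each of cap, saucer, spudger, bin from where it was at the start of the episode below 0.015 m); the robot touches nothing.
It fails at once if the loose cassette is lifted off the counter (over 8 mm) or tipped (over 0.12 rad) (height (world z) of cassette above 0.008 m or angle between cassette's own z axis and vertical above 0.12 rad).
It fails at once if a seated cassette is displaced by more than 6 mm (distance of any of seated_a, seated_b from where it was at the start of the episode above 0.006 m).
It fails at once if a bystander (cap, saucer, spudger, bin) is displaced by more than 15 mm (distance of any of cap, saucer, spudger, bin from where it was at the start of the episode above 0.015 m).
It also fails if it takes over 56 s, if anything falls off the work surface, if the arm or the gripper's body presses on something with over 40 N, if the wrist force passes 120 N, or if a joint passes its speed limit or range.

ROBOT

A 6-joint arm with a two-finger parallel gripper is mounted at the origin on the work surface. World frame = base frame: x ahead of the robot, y to its left, z up, the work surface at z = 0. Lengths are in m, angles in rad, forces in N, time in s.
With the tool pointing down it reaches from about 0.375 to 0.75 m from the base axis. Payload 9 kg.
Tool frame: the origin (TCP) lies at the very end of the fingers, on their centre line; the grasp point (between the pads) lies 19 mm behind it (bot.hold_point_z is the distance from the TCP to the grasp point, in m); y points along the fingers, x is the direction in which the jaws open and shut, and the axes are right-handed (so a half turn about y gives the same grasp; the last joint's range is limited). The gripper opens to 85 mm and grips with 20 to 120 N. Pads are 22 mm wide; open, the fingers measure 114 mm over their backs; the gripper's body (76 mm by 85 mm) begins 54 mm behind the grasp point. The pads swing forward as they close: fully open they stand 13 mm farther back than shut.
Start: joints at [-1.544, 0.104, 0.097, 1.564, 0, 1.353], TCP at [0.145, -0.582, 0.231] pointing down, gripper open.
Joint ranges: [-2.99, 2.99], [-0.84, 1.86], [-1.1, 1.16], [-1.84, 2.11], [-1.51, 1.56], [-3.14, 3.14]. Speed limits (rad/s): [2.22, 2.22, 2.57, 3.14, 3.14, 3.14].

INTERFACE

Orientations are given as a 3x3 rotation matrix whose columns are the frame's x, y, z axes.
In Python, from station import bot, get_image gives the robot as it stands.
- The arm moves only by the tool move_arm, never from a script. Its argument "commands" is a list of rows, each an object with "claw": the opening in per cent of the stroke, from 0 (shut) to 100 (fully open); "translation": the shift along the tool's x, y, z in units of 25 mm (1.0 is 25 mm), a list of three; "yaw": the turn about the tool's y in units of 10 degrees (1.0 is 10 degrees). A call has exactly 10 rows; each row shifts and turns the commanded pose from where the row before left it, along the tool's axes as they then stand; what a row does not reach is not made up. A row lasts 1/8 s, in which the tool goes at most 62.5 mm and 10.7 degrees, less where a joint would pass 70% of its speed; a pose out of reach is approached as far as the arm can. A call is refused whole if a number of a shift passes 1 or a number of a turn 1, either way. A call with a gripper value outside its range is refused whole. The fingers move at their own pace and stop on an object; "squeeze" is the grip in N (left out, the last holds). Time passes only in rows, so rows that do not move let the fingers close, or fill a call up. It gives the time, the measured TCP pose, the force and the opening at its end, in the units of the state.
- bot.state(): the state, without advancing time (a new reading comes with each control period).
- get_image(name): name is "scene" or "top" or "wrist"; returns a dict with "img" (480x640x3 uint8, red, green, blue), "range_z" (480x640 float32, m along the optical axis (not along the pixel's ray), 0 where there is no reading), "mtx" (3x3 intrinsics, pixels), "world_from_camera" (4x4, takes a point from camera to world coordinates). Camera axes: x right, y down, z forward; pixel columns grow to the right and rows downward; lengths in m; the calibration is good to about 2 mm. The wrist camera is an equidistant fisheye: a pixel r from the principal point sees the ray r / f radians off the axis. A picture is of the moment at which its call begins.
- bot.finish_job(): hands the job in, once; it reports no verdict.
The state is a dict: "time": time; "joints": joint angles; "dq": joint speeds; "effort": joint torques, N m; "position": TCP position; "tool_rot": TCP orientation; "force": force on the tool from outside, world axes, zero at the start; "wrist_torque": the same for the moment, N m; "opening": finger opening in m.
Only numpy, scipy, OpenCV 4.12 (cv2) and the standard library are available. Lean on these libraries where they do the work, as an engineer would, in place of code of your own. Each camera call takes 0.05 s, during which the arm holds its last target. There are 200 camera calls.

## Working session

There is one attempt and no reset: what is moved stays moved. The work goes in short steps, Python scripts to look and compute and a tool call to move; the robot and the scene stay as the last step left them, time stands still between calls to the robot, and variables do not carry over. Pictures are saved under pics/ and viewed, about 8 in all and at most 12, crops included, and the job is handed in when it is done.

Besides the shell and the picture viewer there is one more tool, called in YAML: its name, and indented under it one key for each argument. move_arm: Moves the arm, as the interface text tells. Its arguments: {"type":"object","properties":{"commands":{"type":"array","items":{"type":"object","properties":{"claw":{"type":"number"},"translation":{"type":"array","items":{"type":"number"}},"yaw":{"type":"number"}}}},"squeeze":{"type":"number"}},"required":["commands"]}

```bash
ls; mkdir -p pics
python3 - <<'E'
from station import bot,get_image
import cv2,numpy as np
for n in("top","scene"):
    d=get_image(n);cv2.imwrite(f"pics/{n}0.png",d["img"][:,:,::-1]);np.savez(f"{n}0.npz",**d)
    print(n,d["mtx"],d["world_from_camera"].round(3))
s=bot.state();print(s["time"],s["position"],s["tool_rot"],s["opening"])
E
```

```text
pics
top [[471.02709371   0.         325.54699419]
 [  0.         471.02709371 235.61353408]
 [  0.           0.           1.        ]] [[ 0.019 -0.995  0.102  0.453]
 [-1.    -0.02  -0.007  0.008]
 [ 0.009 -0.102 -0.995  0.938]
 [ 0.     0.     0.     1.   ]]
scene [[522.16467766   0.         331.10332712]
 [  0.         522.16467766 237.99741969]
 [  0.           0.           1.        ]] [[ 0.66   0.621 -0.422  0.998]
 [ 0.751 -0.547  0.37  -0.371]
 [-0.001 -0.561 -0.828  0.907]
 [ 0.     0.     0.     1.   ]]
0.1 [ 0.14542268 -0.58181276  0.23063303] [[ 2.42380367e-01 -3.64799608e-05  9.70181301e-01]
 [-9.70180643e-01  1.15642654e-03  2.42380246e-01]
 [-1.13078542e-03 -9.99999331e-01  2.44902936e-04]] 0.08522710352230356
```

View pics/top0.png

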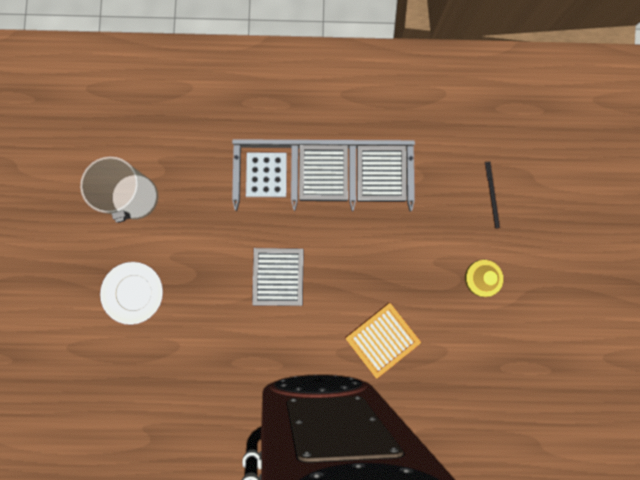

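View pics/scene0.png

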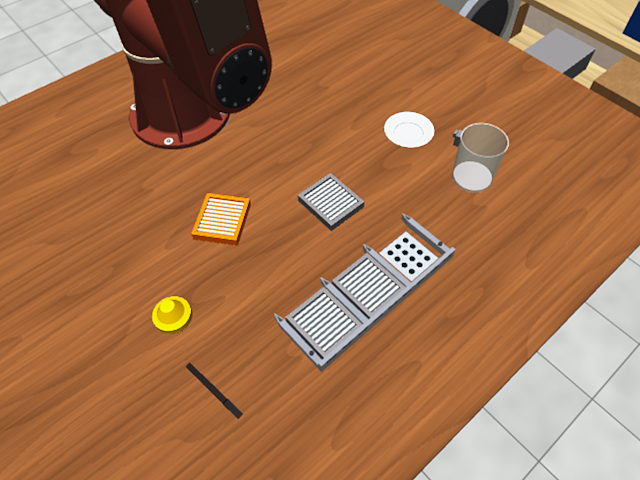

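Top view: the two loose cassette-shaped things are the grey frame at (278,277) and the orange one at (383,340). The grey one fits, because orange is excluded. The empty slot is the left one, with the inlet plate at (267,175). The seated cassettes are at (324,172) and (382,173). The scene view agrees: grey at (331,200), orange at (221,218), inlet at (410,256).

```bash
cat > m.py <<'E'
import cv2,numpy as np
def ray(d,uv,z):
    uv=np.atleast_2d(uv).astype(float);K=d["mtx"];T=d["world_from_camera"]
    c=np.c_[(uv[:,0]-K[0,2])/K[0,0],(uv[:,1]-K[1,2])/K[1,1],np.ones(len(uv))]@T[:3,:3].T
    o=T[:3,3];return (o+c*((z-o[2])/c[:,2:]))
def rect_grey(d,box,z,smax=60,vmin=70):
    u0,v0,u1,v1=box
    h=cv2.cvtColor(d["img"],cv2.COLOR_RGB2HSV)[v0:v1,u0:u1]
    m=((h[...,1]<smax)&(h[...,2]>vmin)).astype(np.uint8)
    m=cv2.morphologyEx(m,cv2.MORPH_CLOSE,np.ones((5,5)))
    c=max(cv2.findContours(m,cv2.RETR_EXTERNAL,cv2.CHAIN_APPROX_NONE)[0],key=cv2.contourArea)[:,0]+[u0,v0]
    w=ray(d,c,z)[:,:2]
    return cv2.minAreaRect((w*1000).astype(np.float32)),c
E
python3 - <<'E'
from m import *
d=dict(np.load("top0.npz"))
r,c=rect_grey(d,(235,235,320,320),.022);print("cassette",r,cv2.boxPoints(r).round(1).tolist(),c.min(0),c.max(0))
# top-face depth check
print("z",ray(d,[[278,277]],0), (d["world_from_camera"]@np.r_[np.array([(278-325.5)/471,(277-235.6)/471,1])*d["range_z"][277,278],1]))
# inlet holes
g=cv2.cvtColor(d["img"],cv2.COLOR_RGB2GRAY)
sub=g[150:200,244:291];m=(sub<100).astype(np.uint8)
n,_,st,ce=cv2.connectedComponentsWithStats(m)
h=[ce[i]+[244,150] for i in range(1,n) if 8<st[i,4]<80]
w=ray(d,h,0)[:,:2]*1000;print(len(h),w.round(1).tolist(),w.mean(0),cv2.minAreaRect(w.astype(np.float32)))
# rack outer outline
h=cv2.cvtColor(d["img"],cv2.COLOR_RGB2HSV);mm=((h[...,1]<60)&(h[...,2]>60)).astype(np.uint8)
for u0,u1 in((228,243),(288,300),(347,359),(405,418)):
    ys,xs=np.nonzero(mm[200:216,u0:u1]);v=ys.max();print("tip",ray(d,[[xs[ys==v].mean()+u0,v+200]],.018)[0]*1000)
st=[(u,np.nonzero(mm[130:150,u])[0].min()+129.5) for u in range(240,410,5)]
w=ray(d,st,.03)[:,:2]*1000;p=np.polyfit(w[:,1],w[:,0],1);print("stop back edge x=",p,np.std(w[:,0]-np.polyval(p,w[:,1])),w[0],w[-1])
cv2.imwrite("pics/crop.png",cv2.resize(d["img"][130:390,225:425,::-1],None,fx=2.3,fy=2.3,interpolation=cv2.INTER_CUBIC))
E
```

```text
cassette ((465.43603515625, 92.78030395507812), (97.34937286376953, 110.71936798095703), 89.97148895263672) [[410.1000061035156, 44.099998474121094], [520.7999877929688, 44.099998474121094], [520.7999877929688, 141.39999389648438], [410.1000061035156, 141.5]] [252 248] [303 305]
z [[0.46488899 0.09383371 0.        ]] [0.46462968 0.09204535 0.01852764 1.        ]
12 [[701.6, 148.3], [702.3, 125.2], [702.4, 101.8], [681.6, 147.8], [681.6, 124.5], [682.2, 102.0], [661.5, 147.1], [661.7, 124.5], [662.1, 101.2], [641.9, 147.2], [642.0, 124.3], [642.6, 101.1]] [671.96863317 124.58321258] ((672.1856689453125, 124.50576782226562), (60.321685791015625, 46.510066986083984), 1.0636566877365112)
tip [596.5731332  179.79436863  18.        ]
tip [598.93081339  64.54938548  18.        ]
tip [599.27638357 -49.99159341  18.        ]
tip [ 601.64182729 -165.72532916   18.        ]
stop back edge x= [-1.72788843e-02  7.37691064e+02] 0.5677615116110134 [735.67293483 174.08627274] [ 740.76901975 -152.45009918]
```

View pics/crop.png

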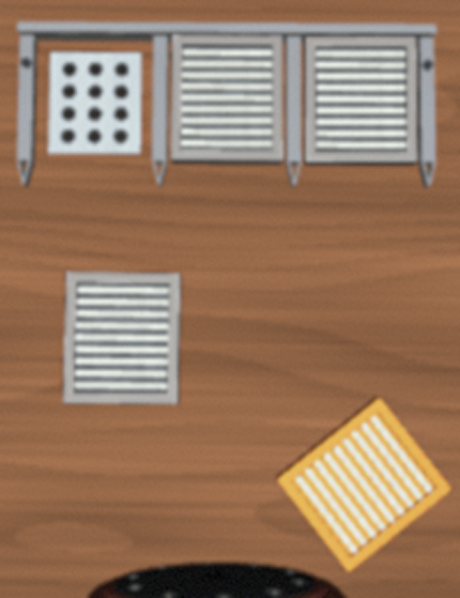

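The crop confirms the target: the grey frame, pleats across, in front of the left empty slot, with the orange one at lower right ignored.

Measurements:
- **Cassette:** 97x111 mm measured, centre (465, 93) mm, yaw about 0.
- **Inlet:** (672, 124.6) mm.
- **Rack:** yaw about +1°, divider tips 115 mm apart. Sizes agree with those given.

Plan: push it about 28 mm sideways with a two-finger face, then push it in from behind.

move_arm:
  commands:
    - {"claw": 60, "translation": [0, 0, 0], "yaw": -0.96}
    - {"claw": 60, "translation": [0, 0, 0], "yaw": -0.96}
    - {"claw": 60, "translation": [0, 0, 0], "yaw": -0.96}
    - {"claw": 60, "translation": [0, 0, 0], "yaw": -0.96}
    - {"claw": 60, "translation": [0, 0, 0], "yaw": -0.96}
    - {"claw": 60, "translation": [0, 0, 0], "yaw": -0.96}
    - {"claw": 60, "translation": [0, 0, 0], "yaw": -0.96}
    - {"claw": 60, "translation": [0, 0, 0], "yaw": -0.96}
    - {"claw": 60, "translation": [1, 0, 1], "yaw": 0}
    - {"claw": 60, "translation": [1, 0, 1], "yaw": 0}

```text
time: 1.35
position: [0.195, -0.5306, 0.2307]
tool_rot: [[1.0, -0.0, -0.014], [0.014, 0.001, 1.0], [-0.0, -1.0, 0.001]]
force: [-0.3, -0.4, 0.5]
opening: 0.0514
```

move_arm:
  commands:
    - {"claw": 60, "translation": [1, 0, 1], "yaw": 0}
    - {"claw": 60, "translation": [1, 0, 1], "yaw": 0}
    - {"claw": 60, "translation": [1, 0, 1], "yaw": 0}
    - {"claw": 60, "translation": [1, 0, 1], "yaw": 0}
    - {"claw": 60, "translation": [1, 0, 1], "yaw": 0}
    - {"claw": 60, "translation": [1, 0, 1], "yaw": 0}
    - {"claw": 60, "translation": [1, 0, 1], "yaw": 0}
    - {"claw": 60, "translation": [1, 0, 1], "yaw": 0}
    - {"claw": 60, "translation": [1, 0, 1], "yaw": 0}
    - {"claw": 60, "translation": [1, 0, 1], "yaw": 0}

```text
time: 2.6
position: [0.4417, -0.2768, 0.231]
tool_rot: [[1.0, -0.0, -0.014], [0.014, 0.0, 1.0], [-0.0, -1.0, 0.0]]
force: [0.5, -0.0, 0.4]
opening: 0.051
```

move_arm:
  commands:
    - {"claw": 60, "translation": [0.1, 0, 1], "yaw": 0}
    - {"claw": 60, "translation": [0.1, 0, 1], "yaw": 0}
    - {"claw": 60, "translation": [0.1, 0, 1], "yaw": 0}
    - {"claw": 60, "translation": [0.1, 0, 1], "yaw": 0}
    - {"claw": 60, "translation": [0.1, 0, 1], "yaw": 0}
    - {"claw": 60, "translation": [0.1, 0, 1], "yaw": 0}
    - {"claw": 60, "translation": [0.1, 0, 1], "yaw": 0}
    - {"claw": 60, "translation": [0.1, 0, 1], "yaw": 0}
    - {"claw": 60, "translation": [0.1, 0, 1], "yaw": 0}
    - {"claw": 60, "translation": [0.1, 0, 1], "yaw": 0}

```text
time: 3.85
position: [0.4623, -0.0266, 0.2309]
tool_rot: [[1.0, -0.0, -0.014], [0.014, 0.0, 1.0], [-0.0, -1.0, 0.0]]
force: [0.1, 0.9, -0.2]
opening: 0.0514
```

move_arm:
  commands:
    - {"claw": 60, "translation": [0.1, 1, 0.6], "yaw": 0}
    - {"claw": 60, "translation": [0, 1, 0.6], "yaw": 0}
    - {"claw": 60, "translation": [0, 1, 0], "yaw": 0}
    - {"claw": 60, "translation": [0, 1, 0], "yaw": 0}
    - {"claw": 60, "translation": [0, 1, 0], "yaw": 0}
    - {"claw": 60, "translation": [0, 1, 0], "yaw": 0}
    - {"claw": 60, "translation": [0, 1, 0], "yaw": 0}
    - {"claw": 60, "translation": [0, 1, 0], "yaw": 0}
    - {"claw": 60, "translation": [0, 0.6, 0], "yaw": 0}
    - {"claw": 60, "translation": [0, 0.3, 0], "yaw": 0}

```text
time: 5.1
position: [0.4641, 0.0026, 0.0081]
tool_rot: [[1.0, -0.001, -0.014], [0.014, 0.0, 1.0], [-0.001, -1.0, 0.0]]
force: [-0.2, -0.3, 0.5]
opening: 0.0512
```

Run:
```python
from station import bot,get_image
import cv2
for n in("scene",):
    d=get_image(n);cv2.imwrite("pics/s1.png",cv2.resize(d["img"][100:300,180:460,::-1],None,fx=2.5,fy=2.5))
```

```text
(no output)
```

View pics/s1.png

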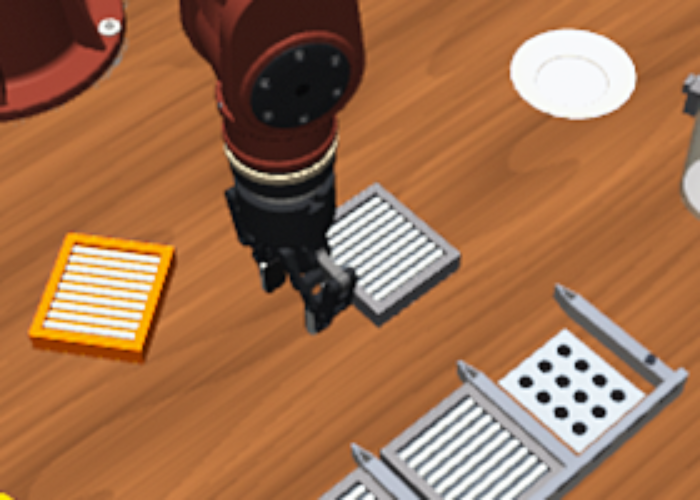

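The fingers stand clear of the cassette's -y side (crop 340,300), tips near the counter. Now the side push.

move_arm:
  commands:
    - {"claw": 60, "translation": [0, 0, 0.4], "yaw": 0}
    - {"claw": 60, "translation": [0, 0, 0.4], "yaw": 0}
    - {"claw": 60, "translation": [0, 0, 0.2], "yaw": 0}
    - {"claw": 60, "translation": [0, 0, 0.2], "yaw": 0}
    - {"claw": 60, "translation": [0, 0, 0.2], "yaw": 0}
    - {"claw": 60, "translation": [0, 0, 0.2], "yaw": 0}
    - {"claw": 60, "translation": [0, 0, 0.2], "yaw": 0}
    - {"claw": 60, "translation": [0, 0, 0.2], "yaw": 0}
    - {"claw": 60, "translation": [0, 0, 0.2], "yaw": 0}
    - {"claw": 60, "translation": [0, 0, 0.1], "yaw": 0}

```text
time: 6.4
position: [0.4637, 0.0603, 0.0088]
tool_rot: [[1.0, -0.0, -0.015], [0.015, -0.0, 1.0], [-0.0, -1.0, -0.0]]
force: [-0.1, -2.6, 3.1]
opening: 0.0515
```

Run:
```python
from station import bot,get_image
from m import *
d=get_image("top");cv2.imwrite("pics/t2.png",cv2.resize(d["img"][130:390,170:425,::-1],None,fx=2.3,fy=2.3))
```

```text
(no output)
```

View pics/t2.png

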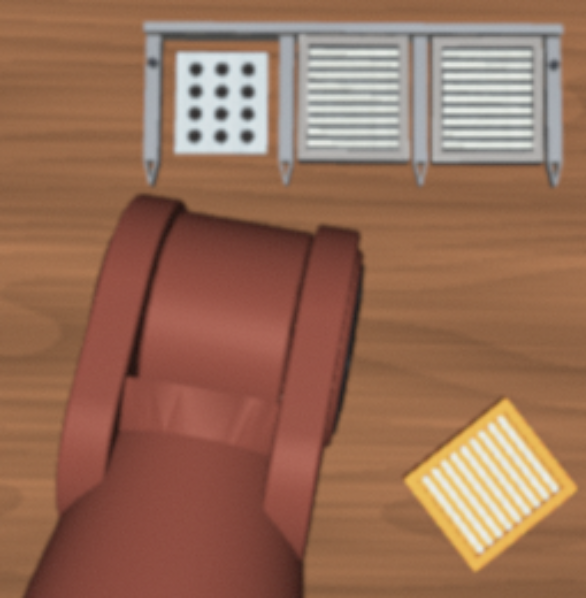

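The arm hides the cassette from the top camera. I'll back off, lift and look again.

move_arm:
  commands:
    - {"claw": 60, "translation": [0, 0, -0.3], "yaw": 0}
    - {"claw": 60, "translation": [0, 0, -1], "yaw": 0}
    - {"claw": 60, "translation": [0, -0.5, -1], "yaw": 0}
    - {"claw": 60, "translation": [0, -1, -1], "yaw": 0}
    - {"claw": 60, "translation": [0, -1, -1], "yaw": 0}
    - {"claw": 60, "translation": [0, -1, -1], "yaw": 0}
    - {"claw": 60, "translation": [0, 0, -1], "yaw": 0}
    - {"claw": 60, "translation": [0, 0, -1], "yaw": 0}
    - {"claw": 60, "translation": [0, 0, -1], "yaw": 0}
    - {"claw": 60, "translation": [0, 0, 0], "yaw": 0}

```text
time: 7.7
position: [0.4662, -0.1487, 0.0959]
tool_rot: [[1.0, -0.0, -0.012], [0.012, 0.001, 1.0], [-0.0, -1.0, 0.001]]
force: [-0.6, 0.1, -0.9]
opening: 0.0513
```

Run:
```python
from station import bot,get_image
from m import *
d=get_image("top")
np.savez("top3.npz",**d)
r,c=rect_grey(d,(215,235,310,320),.022);print("cassette",r,cv2.boxPoints(r).round(1).tolist(),c.min(0),c.max(0))
for z in [0]:
  w=ray(d,c,.022)[:,:2]*1000
  for nm,sel,ax in(("left y",(c[:,0]<c[:,0].min()+4),0),("right y",(c[:,0]>c[:,0].max()-4),0)):
    q=w[sel];q=q[(q[:,0]>425)&(q[:,0]<510)];p=np.polyfit(q[:,0],q[:,1],1);print(nm,p,np.polyval(p,465))
cv2.imwrite("pics/t3.png",cv2.resize(d["img"][130:390,170:425,::-1],None,fx=2.3,fy=2.3))
```

```text
cassette ((464.9450988769531, 119.86894226074219), (110.47074127197266, 97.29204559326172), 0.18759170174598694) [[409.6000061035156, 168.3000030517578], [409.8999938964844, 71.0], [520.2999877929688, 71.4000015258789], [520.0, 168.6999969482422]] [238 248] [289 305]
left y [2.46840609e-02 1.55675589e+02] 167.15367738486276
right y [4.73538518e-03 6.99383265e+01] 72.14028065093716
```

View pics/t3.png

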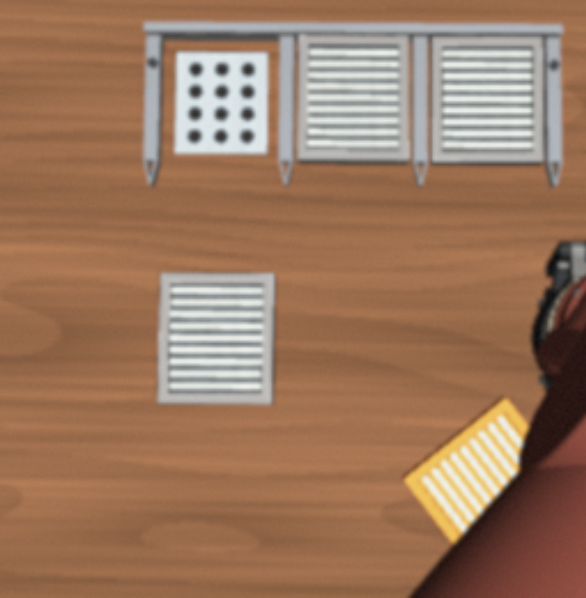

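The cassette lies at (465, 120), yaw about 0.8°, lined up with the slot to about 1 mm. In the crop it is at (215,338), below the inlet at (221,102). Next I go behind it.

move_arm:
  commands:
    - {"claw": 60, "translation": [0, 0, 0], "yaw": -1}
    - {"claw": 60, "translation": [0, 0, 0], "yaw": -1}
    - {"claw": 60, "translation": [0, 0, 0], "yaw": -1}
    - {"claw": 60, "translation": [0, 0, 0], "yaw": -1}
    - {"claw": 60, "translation": [0, 0, 0], "yaw": -1}
    - {"claw": 60, "translation": [0, 0, 0], "yaw": -1}
    - {"claw": 60, "translation": [0, 0, 0], "yaw": -1}
    - {"claw": 60, "translation": [0, 0, 0], "yaw": -1}
    - {"claw": 60, "translation": [0, 0, 0], "yaw": -1}
    - {"claw": 60, "translation": [0.8, 0, 0], "yaw": 0}

```text
time: 9.0
position: [0.4662, -0.1267, 0.0961]
tool_rot: [[-0.013, -0.0, -1.0], [1.0, 0.0, -0.013], [0.0, -1.0, 0.0]]
force: [1.4, 0.2, 0.2]
opening: 0.0515
```

move_arm:
  commands:
    - {"claw": 60, "translation": [1, 0, 0.3], "yaw": 0}
    - {"claw": 60, "translation": [1, 0, 0.3], "yaw": 0}
    - {"claw": 60, "translation": [1, 0, 0.3], "yaw": 0}
    - {"claw": 60, "translation": [1, 0, 0.3], "yaw": 0}
    - {"claw": 60, "translation": [1, 0, 0.3], "yaw": 0}
    - {"claw": 60, "translation": [1, 0, 0.3], "yaw": 0}
    - {"claw": 60, "translation": [1, 0, 0.3], "yaw": 0}
    - {"claw": 60, "translation": [1, 0, 0.3], "yaw": 0}
    - {"claw": 60, "translation": [1, 0, 0.3], "yaw": 0}
    - {"claw": 60, "translation": [1, 0, 0.3], "yaw": 0}

```text
time: 10.25
position: [0.3866, 0.1234, 0.0961]
tool_rot: [[-0.011, -0.0, -1.0], [1.0, 0.0, -0.011], [0.0, -1.0, 0.0]]
force: [0.7, -0.1, 0.2]
opening: 0.0513
```

move_arm:
  commands:
    - {"claw": 60, "translation": [-0.16, 0.5, 0.1], "yaw": -0.04}
    - {"claw": 60, "translation": [0, 1, 0], "yaw": 0}
    - {"claw": 60, "translation": [0, 1, 0], "yaw": 0}
    - {"claw": 60, "translation": [0, 0.7, 0], "yaw": 0}
    - {"claw": 60, "translation": [0, 0.3, 0], "yaw": 0}
    - {"claw": 60, "translation": [0, 0, 0], "yaw": 0}
    - {"claw": 60, "translation": [0, 0, -0.2], "yaw": 0}
    - {"claw": 60, "translation": [0, 0, -0.2], "yaw": 0}
    - {"claw": 60, "translation": [0, 0, -0.2], "yaw": 0}
    - {"claw": 60, "translation": [0, 0, -0.2], "yaw": 0}

```text
time: 11.5
position: [0.4054, 0.1178, 0.0088]
tool_rot: [[-0.021, -0.001, -1.0], [1.0, -0.0, -0.021], [-0.0, -1.0, 0.001]]
force: [-3.1, -0.6, 2.2]
opening: 0.0514
```

move_arm:
  commands:
    - {"claw": 60, "translation": [0, 0, -0.3], "yaw": 0}
    - {"claw": 60, "translation": [0, 0, -0.3], "yaw": 0}
    - {"claw": 60, "translation": [0, 0, -0.3], "yaw": 0}
    - {"claw": 60, "translation": [0, 0, -0.3], "yaw": 0}
    - {"claw": 60, "translation": [0, 0, -0.3], "yaw": 0}
    - {"claw": 60, "translation": [0, 0, -0.3], "yaw": 0}
    - {"claw": 60, "translation": [0, 0, -0.3], "yaw": 0}
    - {"claw": 60, "translation": [0, 0, -0.3], "yaw": 0}
    - {"claw": 60, "translation": [0, 0, -0.2], "yaw": 0}
    - {"claw": 60, "translation": [0, 0, -0.1], "yaw": 0}

```text
time: 12.75
position: [0.4731, 0.1192, 0.0087]
tool_rot: [[-0.021, -0.0, -1.0], [1.0, -0.0, -0.021], [-0.0, -1.0, 0.0]]
force: [-3.3, -0.6, 2.6]
opening: 0.0511
```

Run:
```python
from station import bot,get_image
from m import *
d=get_image("scene");np.savez("s4.npz",**d)
cv2.imwrite("pics/s4.png",cv2.resize(d["img"][130:380,240:500,::-1],None,fx=2.3,fy=2.3))
```

```text
(no output)
```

View pics/s4.png

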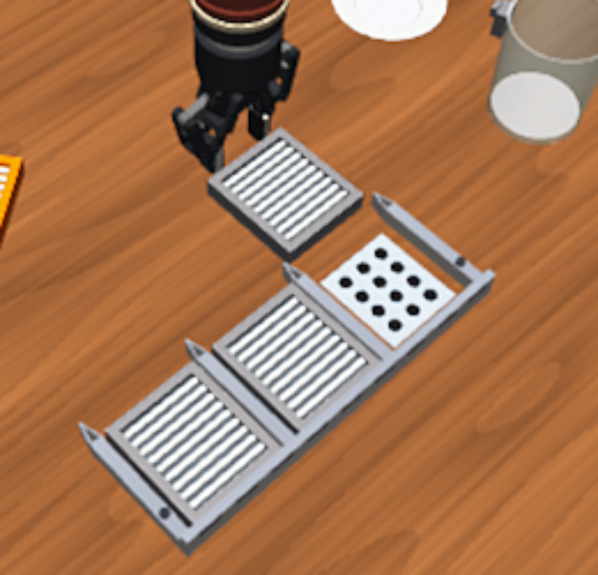

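The cassette is square in front of the slot, its front corners at (290,250) and (362,197) inside the divider tips at (293,270) and (380,198). I'll keep pushing and watch the force.

move_arm:
  commands:
    - {"claw": 60, "translation": [0, 0, -0.25], "yaw": 0}
    - {"claw": 60, "translation": [0, 0, -0.25], "yaw": 0}
    - {"claw": 60, "translation": [0, 0, -0.25], "yaw": 0}
    - {"claw": 60, "translation": [0, 0, -0.25], "yaw": 0}
    - {"claw": 60, "translation": [0, 0, -0.25], "yaw": 0}
    - {"claw": 60, "translation": [0, 0, -0.25], "yaw": 0}
    - {"claw": 60, "translation": [0, 0, -0.25], "yaw": 0}
    - {"claw": 60, "translation": [0, 0, -0.25], "yaw": 0}
    - {"claw": 60, "translation": [0, 0, -0.15], "yaw": 0}
    - {"claw": 60, "translation": [0, 0, -0.1], "yaw": 0}

```text
time: 14.05
position: [0.5292, 0.1204, 0.0088]
tool_rot: [[-0.021, -0.0, -1.0], [1.0, -0.0, -0.021], [-0.0, -1.0, 0.0]]
force: [-3.0, 0.7, 1.6]
opening: 0.051
```

Run:
```python
from station import bot,get_image
from m import *
d=get_image("scene");np.savez("s5.npz",**d)
cv2.imwrite("pics/s5.png",cv2.resize(d["img"][160:360,280:500,::-1],None,fx=2.7,fy=2.7))
```

```text
(no output)
```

View pics/s5.png

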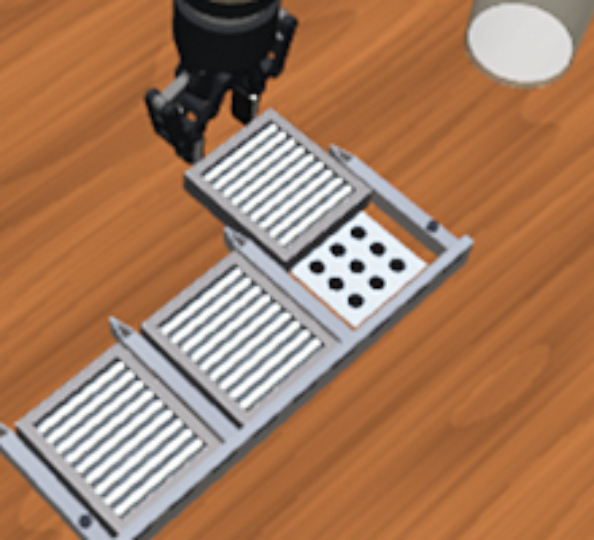

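It has entered the slot (front edge about (330,235), between the dividers) and the force is still about 3 N. I'll continue to near home.

move_arm:
  commands:
    - {"claw": 60, "translation": [0, 0, -0.28], "yaw": 0}
    - {"claw": 60, "translation": [0, 0, -0.28], "yaw": 0}
    - {"claw": 60, "translation": [0, 0, -0.28], "yaw": 0}
    - {"claw": 60, "translation": [0, 0, -0.28], "yaw": 0}
    - {"claw": 60, "translation": [0, 0, -0.28], "yaw": 0}
    - {"claw": 60, "translation": [0, 0, -0.28], "yaw": 0}
    - {"claw": 60, "translation": [0, 0, -0.28], "yaw": 0}
    - {"claw": 60, "translation": [0, 0, -0.28], "yaw": 0}
    - {"claw": 60, "translation": [0, 0, -0.28], "yaw": 0}
    - {"claw": 60, "translation": [0, 0, -0.2], "yaw": 0}

```text
time: 15.35
position: [0.5975, 0.1219, 0.0088]
tool_rot: [[-0.021, 0.0, -1.0], [1.0, -0.0, -0.021], [-0.0, -1.0, -0.0]]
force: [-3.2, -0.7, 3.3]
opening: 0.0511
```

move_arm:
  commands:
    - {"claw": 60, "translation": [0, 0, -0.05], "yaw": 0}
    - {"claw": 60, "translation": [0, 0, -0.05], "yaw": 0}
    - {"claw": 60, "translation": [0, 0, -0.05], "yaw": 0}
    - {"claw": 60, "translation": [0, 0, -0.05], "yaw": 0}
    - {"claw": 60, "translation": [0, 0, 0], "yaw": 0}
    - {"claw": 60, "translation": [0, 0, 0], "yaw": 0}
    - {"claw": 60, "translation": [0, 0, 0], "yaw": 0}
    - {"claw": 60, "translation": [0, 0, 0], "yaw": 0}
    - {"claw": 60, "translation": [0, 0, 0], "yaw": 0}
    - {"claw": 60, "translation": [0, 0, 0], "yaw": 0}

```text
time: 16.6
position: [0.6022, 0.122, 0.0088]
tool_rot: [[-0.021, 0.0, -1.0], [1.0, -0.0, -0.021], [-0.0, -1.0, -0.0]]
force: [-0.3, -0.2, -0.9]
opening: 0.0511
```

move_arm:
  commands:
    - {"claw": 60, "translation": [0, 0, -0.04], "yaw": 0}
    - {"claw": 60, "translation": [0, 0, -0.04], "yaw": 0}
    - {"claw": 60, "translation": [0, 0, -0.04], "yaw": 0}
    - {"claw": 60, "translation": [0, 0, 0], "yaw": 0}
    - {"claw": 60, "translation": [0, 0, 0], "yaw": 0}
    - {"claw": 60, "translation": [0, 0, 0], "yaw": 0}
    - {"claw": 60, "translation": [0, 0, 0], "yaw": 0}
    - {"claw": 60, "translation": [0, 0, 0], "yaw": 0}
    - {"claw": 60, "translation": [0, 0, 0], "yaw": 0}
    - {"claw": 60, "translation": [0, 0, 0], "yaw": 0}

```text
time: 17.85
position: [0.6051, 0.1221, 0.0088]
tool_rot: [[-0.021, 0.0, -1.0], [1.0, -0.0, -0.021], [-0.0, -1.0, -0.0]]
force: [-1.3, 0.4, 0.7]
opening: 0.051
```

move_arm:
  commands:
    - {"claw": 60, "translation": [0, 0, -0.04], "yaw": 0}
    - {"claw": 60, "translation": [0, 0, 0], "yaw": 0}
    - {"claw": 60, "translation": [0, 0, 0], "yaw": 0}
    - {"claw": 60, "translation": [0, 0, 0], "yaw": 0}
    - {"claw": 60, "translation": [0, 0, 0], "yaw": 0}
    - {"claw": 60, "translation": [0, 0, 0], "yaw": 0}
    - {"claw": 60, "translation": [0, 0, 0], "yaw": 0}
    - {"claw": 60, "translation": [0, 0, 0], "yaw": 0}
    - {"claw": 60, "translation": [0, 0, 0], "yaw": 0}
    - {"claw": 60, "translation": [0, 0, 0], "yaw": 0}

```text
time: 19.1
position: [0.6059, 0.1221, 0.0087]
tool_rot: [[-0.021, -0.0, -1.0], [1.0, -0.0, -0.021], [-0.0, -1.0, 0.0]]
force: [-5.0, -0.2, 2.8]
opening: 0.0511
```

move_arm:
  commands:
    - {"claw": 60, "translation": [0, 0, -0.03], "yaw": 0}
    - {"claw": 60, "translation": [0, 0, 0], "yaw": 0}
    - {"claw": 60, "translation": [0, 0, 0], "yaw": 0}
    - {"claw": 60, "translation": [0, 0, 0], "yaw": 0}
    - {"claw": 60, "translation": [0, 0, 0], "yaw": 0}
    - {"claw": 60, "translation": [0, 0, 0], "yaw": 0}
    - {"claw": 60, "translation": [0, 0, 0], "yaw": 0}
    - {"claw": 60, "translation": [0, 0, 0], "yaw": 0}
    - {"claw": 60, "translation": [0, 0, 0], "yaw": 0}
    - {"claw": 60, "translation": [0, 0, 0], "yaw": 0}

```text
time: 20.35
position: [0.6059, 0.1221, 0.0087]
tool_rot: [[-0.021, -0.002, -1.0], [1.0, -0.0, -0.021], [-0.0, -1.0, 0.002]]
force: [-9.5, -0.6, 6.1]
opening: 0.0511
```

The arm advanced 0 mm and the force rose to 9.5 N, so the cassette is against the stop. I'll back straight off, lift and clear the view.

move_arm:
  commands:
    - {"claw": 60, "translation": [0, 0, 0.1], "yaw": 0}
    - {"claw": 60, "translation": [0, 0, 0.4], "yaw": 0}
    - {"claw": 60, "translation": [0, 0, 1], "yaw": 0}
    - {"claw": 60, "translation": [0, 0, 1], "yaw": 0}
    - {"claw": 60, "translation": [0, -1, 1], "yaw": 0}
    - {"claw": 60, "translation": [0, -1, 1], "yaw": 0}
    - {"claw": 60, "translation": [0, -1, 1], "yaw": 0}
    - {"claw": 60, "translation": [0, -1, 1], "yaw": 0}
    - {"claw": 60, "translation": [0, 0, 0.5], "yaw": 0}
    - {"claw": 60, "translation": [0, 0, 0], "yaw": 0}

```text
time: 21.6
position: [0.4317, 0.1184, 0.109]
tool_rot: [[-0.021, 0.002, -1.0], [1.0, -0.0, -0.021], [-0.0, -1.0, -0.002]]
force: [0.4, 0.3, 0.3]
opening: 0.0514
```

Run:
```python
from station import bot,get_image
from m import *
d=get_image("top");d0=dict(np.load("top0.npz"))
df=cv2.absdiff(d["img"],d0["img"]).max(2);
for n,b in dict(seatA=(300,140,350,205),seatB=(358,140,410,205),bin=(75,150,160,225),saucer=(95,255,170,330),cap=(460,255,510,300),spudger=(480,155,505,235)).items():
    print(n,"changed px",int((df[b[1]:b[3],b[0]:b[2]]>50).sum()))
print(bot.state()["position"],bot.state()["force"])
cv2.imwrite("pics/t6.png",cv2.resize(d["img"][125:265,215:425,::-1],None,fx=3.6,fy=3.6,interpolation=cv2.INTER_CUBIC))
```

```text
seatA changed px 0
seatB changed px 0
bin changed px 0
saucer changed px 3337
cap changed px 0
spudger changed px 0
[0.43200925 0.11839992 0.10873703] [ 0.64117448 -0.00075332 -0.39788535]
```

View pics/t6.png

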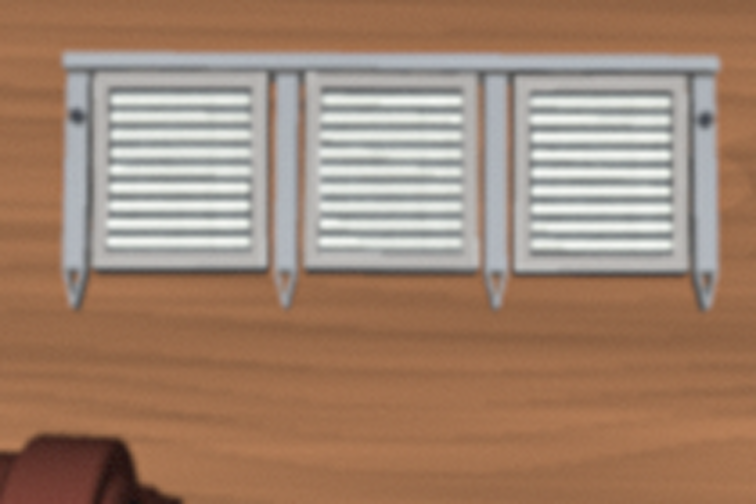

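The cassette sits in line with the two seated ones (near ends at crop rows 268-271). The saucer region changed in the top view, most likely hidden by the arm, so I'll check it from the scene camera.

Run:
```python
from station import bot,get_image
from m import *
d=get_image("scene");d0=dict(np.load("scene0.npz"))
df=cv2.absdiff(d["img"],d0["img"]).max(2)
print("saucer scene diff",int((df[105:150,380:438]>50).sum()))
cv2.imwrite("pics/s7.png",d["img"][:,:,::-1])
t=get_image("top");r=[]
g=t["img"]
for z,b in ((.022,(238,140,292,205)),(.022,(298,140,350,205)),(.022,(357,140,409,205))):
    h=g[b[1]:b[3],b[0]:b[2]].astype(int)
    # pleat bright region -> centroid in world
    m=(h.min(2)>195).astype(np.uint8);m=cv2.morphologyEx(m,cv2.MORPH_CLOSE,np.ones((5,5)))
    c=max(cv2.findContours(m,0,2)[0],key=cv2.contourArea)[:,0]+[b[0],b[1]]
    q=cv2.minAreaRect((ray(t,c,z)[:,:2]*1000).astype(np.float32));print(np.round(q[0],1),np.round(q[1],1),round(q[2],2))
```

```text
saucer scene diff 0
[671.3 125.3] [80.8 78.7] 1.19
[672.8   9.6] [82.9 77.6] 1.19
[ 675.2 -107.1] [83.4 76. ] 1.61
```

View pics/s7.png

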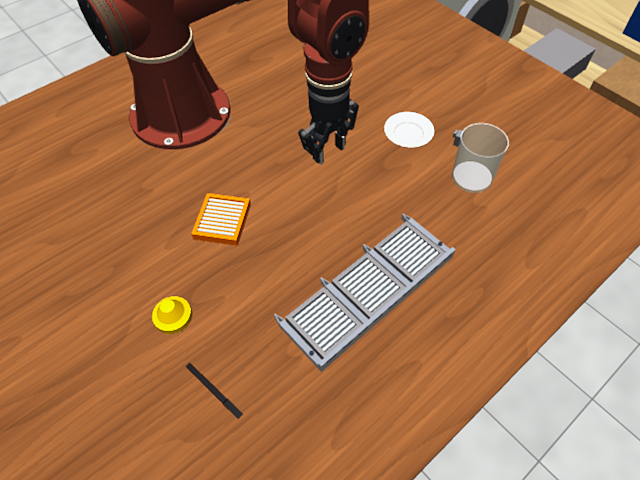

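The saucer at (409,129) is unmoved and the arm is clear of everything. The pleat centre is at (671.3, 125.3) against the inlet at (672.0, 124.6), angle about 1.2°, same as the neighbour. Handing in.

```bash
python3 -c "
from station import bot
print(bot.finish_job())"
```

```text
the job is handed in; nothing more can be done
None
```

The grey cassette is home in the empty left slot, against the stop, and I handed the job in after about 22 s of robot time. I pushed it about 27 mm sideways with both fingertips to line it up, then pushed it in from behind. At the stop the push force rose from about 1 N to 9.5 N and the arm stopped moving.

**Last checks:**
- **Position:** the cassette's centre measured within 1 mm of the inlet centre, both along and across the slot. Its angle was about 1.2°, the same as the cassette next to it and close to the rack's 1.0°.
- **Other objects:** the seated cassettes, cap, spudger and bin showed no change in the top view.
- **Saucer:** the top-view check flagged a change there, apparently because the arm was in front of it. The scene camera showed no change at the saucer.
- **Clearance:** the arm ended clear of everything, with about zero force.

I did not measure flatness or height at the end; nothing looked tipped in the last pictures.

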